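# Shift the topping boxes round the serving frame

## Robot

A 7-joint arm with a two-finger parallel gripper is mounted at the origin on the work surface. World frame = base frame: x ahead of the robot, y to its left, z up, the work surface at z = 0. Lengths are in m, angles in rad, forces in N, time in s.
With the tool pointing down it reaches from about 0.425 to 0.925 m from the base axis. Payload 6.8 kg.
Tool frame: the origin (TCP) lies on the centre line of the jaws, within the pads' length; the fingertips stand 22 mm ahead of it and the grasp point (between the pads) lies 3 mm ahead of it; z points along the fingers, x is the direction in which the jaws open and shut, and the axes are right-handed (so a half turn about z gives the same grasp; the last joint's range is limited). The gripper opens to 88 mm and grips with 3 to 60 N. Pads are 20 mm wide; open, the fingers measure 115 mm over their backs; the gripper's body (75 mm by 178 mm) begins 61 mm behind the grasp point.
Start: joints at [-1.403, 0.477, 0.022, 1.555, -0.011, 1.109, -0.083], TCP at [0.184, 0.65, 0.245] pointing down, gripper open.
Joint ranges: [-2.96, 2.96], [-0.34, 2.1], [-1.41, 1.46], [0.24, 2.44], [-1.37, 4.51], [0.17, 1.92], [-2.96, 2.96]. Speed limits (rad/s): [2.39, 2.39, 3.14, 3.14, 3.14, 3.14, 3.14].

## Interface

Orientations are given as a unit quaternion [x, y, z, w].
In Python, from station import state, camera, camera_params, hand_in gives the robot as it stands.
- The arm moves only by the tool carry_out, never from a script. Its argument "series" is a list of rows, each an object of numbers: "x", "y", "z": the shift along the world's x, y, z in m; "turn": the turn about the world's z in rad. A call has 1 to 5 rows; each row shifts and turns the commanded pose from where the row before left it; what a row does not reach is not made up. A row lasts 1/8 s, in which the tool goes at most 62.5 mm and 10.7 degrees, less where a joint would pass 70% of its speed; a pose out of reach is approached as far as the arm can. A call with a gripper value outside its range is refused whole. "fingers" is the finger opening in m, from 0 to 0.0878, set as the call begins (left out, the last holds). The fingers move at their own pace and stop on an object; "force" is the grip in N (left out, the last holds). Time passes only in rows, so rows that do not move let the fingers close. It gives the time, the measured TCP pose, the force and the opening at its end, in the units of the state.
- state(): the state, without advancing time (a new reading comes with each control period).
- camera(name): name is "side" or "top" or "wrist"; returns the picture (400x640x3 uint8, red, green, blue); there is no depth.
- camera_params(name): a dict with "intrinsics" (3x3 intrinsics, pixels), "world_from_camera" (4x4, takes a point from camera to world coordinates); the wrist camera has in their place "tool_from_camera" (4x4, takes a point from camera to tool coordinates, whose origin is the TCP and whose axes are the tool frame's). Camera axes: x right, y up, looking along -z (the intrinsics and any distortion apply to the point x, -y, -z); pixel columns grow to the right and rows downward; lengths in m; the calibration is good to about 2 mm. A picture is of the moment at which its call begins: read the wrist's pose just before it. camera_params takes no time and is no camera call.
- hand_in(): hands the job in, once; it reports no verdict.
The state is a dict: "time_s": time; "qpos": joint angles; "dq": joint speeds; "joint_efforts": joint torques, N m; "ee_pos": TCP position; "orientation": TCP orientation; "wrist_force": force on the tool from outside, world axes, zero at the start; "moment": the same for the moment, N m; "gripper_width": finger opening in m.
Only numpy, scipy, OpenCV 4.12 (cv2) and the standard library are available. Lean on these libraries where they do the work, as an engineer would, in place of code of your own. Each camera call takes 0.05 s, during which the arm holds its last target. There are 200 camera calls.

## Task

The red-lidded topping box is wanted in the serving bay (brass floor, left far corner of the steel frame). Without lifting any box, first slide the box that is in the serving bay sideways into the empty bay and press it gently home on its rubber sprung stop with about 10 N (on top of what sliding takes) for half a second, then slide the red box into the serving bay and press it on its stop in the same way; never more than 15 N on a stop. Ease off so that both boxes stay resting against their stops, leave the third box in its bay and the jug, bowl and bottle where they are.

Things in the scene. Friction and masses are not known exactly. Their poses are not given: they have to be found in the camera images.
- frame: fixed steel frame on the counter, about 250 x 250 mm; floor 4 mm thick, walls and ribs 4 mm thick, 34 mm high. Origin: on the counter where its four bays meet; x away from the robot at yaw 0, y left. The track runs from the waiting bay in +x to the serving bay, and from there in -y to the side bay; the walls guide the boxes with 2 to 3 mm of play.
- waiting_bay (a point): near left bay, where the red box starts; this point: centre of its floor, at x -50, y +50 mm in the frame
- serving_bay (a point): far left bay, brass floor; this point: on its floor, at x +50, y +50 mm in the frame. Pressed home, the red box's centre lies 2 to 40 mm beyond it in +x
- side_bay (a point): far right bay, empty at first; this point: on its floor, at x +50, y -50 mm in the frame. Pressed home, a box's centre lies 2 to 40 mm beyond it in -y (right)
- store_bay (a point): near right bay, closed by ribs towards the other bays; its box stays there. This point: centre of its floor, at x -50, y -50 mm in the frame
- red_box: topping box, steel with a red lid, 90 x 90 mm, 40 mm high, about 0.5 kg; black square knob 24 x 24 mm in the middle of the lid, 40 to 66 mm above the underside. Slides with 2 to 6 N of friction. Origin: centre of the underside; x, y along its sides. It starts in the waiting bay.
- white_box: topping box, steel with a white lid, 90 x 90 mm, 40 mm high, about 0.5 kg; black square knob 24 x 24 mm in the middle of the lid, 40 to 66 mm above the underside. Slides with 2 to 6 N of friction. Origin: centre of the underside; x, y along its sides. It starts either in the serving bay or in the store bay.
- yellow_box: topping box, steel with a yellow lid, 90 x 90 mm, 40 mm high, about 0.5 kg; black square knob 24 x 24 mm in the middle of the lid, 40 to 66 mm above the underside. Slides with 2 to 6 N of friction. Origin: centre of the underside; x, y along its sides. It starts either in the serving bay or in the store bay.
- side_stop: sprung stop at the right (-y of the frame) end of the side bay. Black rubber pad, 50 mm wide, 10 to 52 mm above the counter; its rod is clamped anew each shift, so the pad face is 0 to 30 mm beyond this origin (not reported: feel for it). x: outward, the way a box is pushed on to it. Gives 1 mm per 3 N (12 mm, then solid) and springs back: ease off slowly. Origin on the counter.
- serve_stop: sprung stop at the far (+x of the frame) end of the serving bay. Black rubber pad, 50 mm wide, 10 to 52 mm above the counter; its rod is clamped anew each shift, so the pad face is 0 to 30 mm beyond this origin (not reported: feel for it). x: outward, the way a box is pushed on to it. Gives 1 mm per 3 N (12 mm, then solid) and springs back: ease off slowly. Origin on the counter.
- jug: loose clear plastic jug, 90 mm across and 120 mm high, right of the frame. Origin: centre of its underside. To be left alone.
- bowl: loose blue bowl, 130 mm across, 60 mm high, left of the frame. Origin: centre of its underside. To be left alone.
- sauce: loose amber bottle, 52 mm across, 120 mm high, left of the frame. Origin: centre of its underside. To be left alone.
Mind the look-alikes: they are no part of the job. What is shaped like the red_box but pink or purple is not meant.

How it is judged:
By the outcome, as a careful person would: the job done as asked, in the order asked, and still so for the second after the job is handed in, with the robot touching nothing.
It also fails if it takes over 62 s, if anything falls off the work surface, if the arm or the gripper's body presses on something with over 40 N, if the wrist force passes 120 N, or if a joint passes its speed limit or range.

## Working session

There is one attempt and no reset: what is moved stays moved. The work goes in short steps, Python scripts to look and compute and a tool call to move; the robot and the scene stay as the last step left them, time stands still between calls to the robot, and variables do not carry over. Pictures are saved under pics/ and viewed, about 8 in all and at most 12, crops included, and the job is handed in when it is done.

Besides the shell and the picture viewer there is one more tool, called by a JSON object that holds its "api" and its "payload", one argument or row to a line. carry_out: Moves the arm, as the interface text tells. Its arguments: {"type":"object","properties":{"series":{"type":"array"},"fingers":{"type":"number"},"force":{"type":"number"}},"required":["series"]}

```bash
mkdir -p pics; ls; python3 - <<'E'
from station import *
import cv2
s=state();print(s)
for n in("top","side"):
    im=camera(n);cv2.imwrite(f"pics/{n}0.png",im[:,:,::-1]);p=camera_params(n);print(n,p)
print(camera_params("wrist"))
E
```

```text
pics
{'time_s': 0.0, 'qpos': array([-1.40312386,  0.47779349,  0.02235659,  1.55639571, -0.01148652,
        1.10930114, -0.0831206 ]), 'dq': array([ 2.21001553e-04, -1.16942916e-03,  3.73930275e-04,  2.13928800e-03,
       -1.21262765e-05, -3.09242198e-04,  1.49596028e-03]), 'joint_efforts': array([-1.91063924e-05, -5.82857394e+01,  1.53445221e+00, -2.72608638e+01,
       -5.43714711e-02,  1.68964500e-02,  1.61307776e-04]), 'ee_pos': array([0.18367287, 0.6489702 , 0.24370999]), 'orientation': array([ 7.97588993e-01,  6.03200642e-01, -6.57635408e-04,  5.91671066e-04]), 'wrist_force': array([-0.25632623,  0.32625887, -0.02581937]), 'moment': array([ 0.00518083, -0.03709657, -0.08288459]), 'gripper_width': 0.08816062822967484}
top {'intrinsics': array([[473.54143105,   0.        , 321.20314063],
       [  0.        , 473.54143105, 203.13973628],
       [  0.        ,   0.        ,   1.        ]]), 'world_from_camera': array([[ 0.00986598,  0.99816224, -0.05978976,  0.49878786],
       [-0.99994715,  0.00967533, -0.00347749,  0.03986374],
       [-0.00289261,  0.0598209 ,  0.99820493,  
[... 349 characters left out ...]
941,  0.72687526, -0.6398612 , -0.45028155],
       [ 0.00639908,  0.66197356,  0.74949987,  0.65429113],
       [ 0.        ,  0.        ,  0.        ,  1.        ]])}
{'intrinsics': array([[285.9567561 ,   0.        , 320.51039956],
       [  0.        , 285.9567561 , 195.53596805],
       [  0.        ,   0.        ,   1.        ]]), 'tool_from_camera': array([[ 9.99998261e-01,  1.83996575e-03,  3.03241766e-04,
         6.06840914e-04],
       [ 1.84824482e-03, -9.56323699e-01, -2.92303893e-01,
        -7.97991570e-02],
       [-2.47831866e-04,  2.92303946e-01, -9.56325437e-01,
        -1.39105500e-01],
       [ 0.00000000e+00,  0.00000000e+00,  0.00000000e+00,
         1.00000000e+00]])}
```

View pics/top0.png

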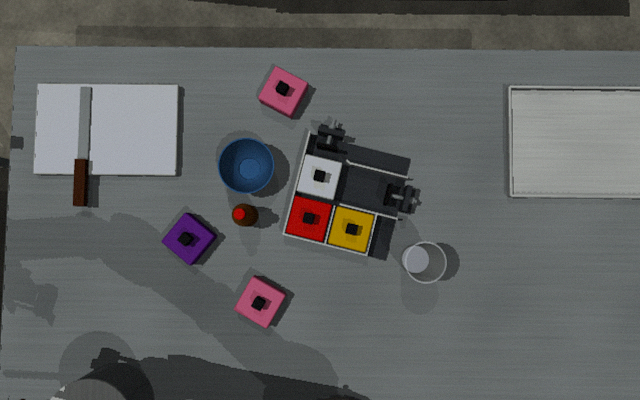

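View pics/side0.png

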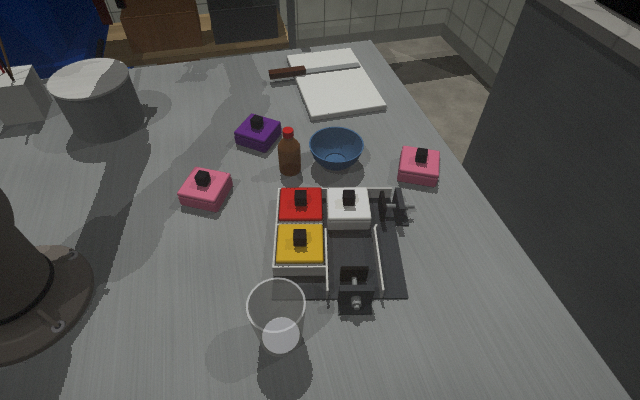

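Top view: the red box in the frame is at (310,218), with white in the serving bay at (320,176) and yellow in the store bay at (352,229). Candidates for the red box: red (310,218), pink (283,91), pink (260,302) and purple (189,238). I choose the one in the frame. The bottle's red cap at (243,214) isn't a box.

```bash
cat > h.py <<'E'
import numpy as np,cv2
from station import *
from scipy.spatial.transform import Rotation as R
def cam(n,s=None):
    p=camera_params(n);K=p["intrinsics"]
    if n!="wrist": return K,p["world_from_camera"]
    s=s or state();T=np.eye(4);T[:3,:3]=R.from_quat(s["orientation"]).as_matrix();T[:3,3]=s["ee_pos"]
    return K,T@p["tool_from_camera"]
def ray(KT,px,z):
    K,T=KT;px=np.atleast_2d(px).astype(float)
    d=np.c_[(px-K[:2,2])/K[0,0],np.ones(len(px))]*[1,-1,-1]
    d=d@T[:3,:3].T;o=T[:3,3];return (o+d*((z-o[2])/d[:,2])[:,None])[:,:2]
def proj(KT,P):
    K,T=KT;c=(np.atleast_2d(P)-T[:3,3])@T[:3,:3]*[1,-1,-1];return c[:,:2]/c[:,2:]*K[0,0]+K[:2,2]
def lid(KT,im,col,z=.044,roi=None):
    h=cv2.cvtColor(im,cv2.COLOR_RGB2HSV);H,S,V=cv2.split(h)
    m={'red':((H<5)|(H>176))&(S>200)&(V>90),'yellow':(abs(H.astype(int)-24)<6)&(S>150)&(V>90),'white':(S<25)&(V>170)}[col].astype(np.uint8)
    if roi: k=np.zeros_like(m);k[roi[1]:roi[3],roi[0]:roi[2]]=1;m*=k
    c=max(cv2.findContours(m,0,1)[0],key=cv2.contourArea)
    w=ray(KT,c[:,0],z).astype(np.float32)*1000
    return cv2.minAreaRect(w),cv2.boundingRect(c)
E
python3 - <<'E'
from h import *
im=cv2.imread("pics/top0.png")[:,:,::-1].copy();KT=cam("top")
for c in('red','yellow','white'): print(c,lid(KT,im,c,roi=(280,120,420,260)))
for k,px in dict(r=(310,218),y=(352,229),w=(320,176)).items(): print(k,ray(KT,px,.07))
cv2.imwrite("pics/c1.png",cv2.resize(im[110:270,270:430,::-1],None,fx=3.7,fy=3.7,interpolation=2))
E
```

```text
red (((529.0564575195312, 72.89251708984375), (87.48260498046875, 87.4338607788086), 76.49297332763672), (286, 196, 45, 46))
yellow (((505.6290283203125, -24.1434326171875), (87.79154205322266, 87.73796844482422), 76.17959594726562), (328, 206, 46, 46))
white (((626.2672729492188, 50.04595184326172), (82.88580322265625, 82.2920150756836), 76.73945617675781), (297, 155, 43, 43))
r [[0.52875118 0.06833906]]
y [[ 0.50506187 -0.02591575]]
w [[0.62358335 0.04687596]]
```

View pics/c1.png

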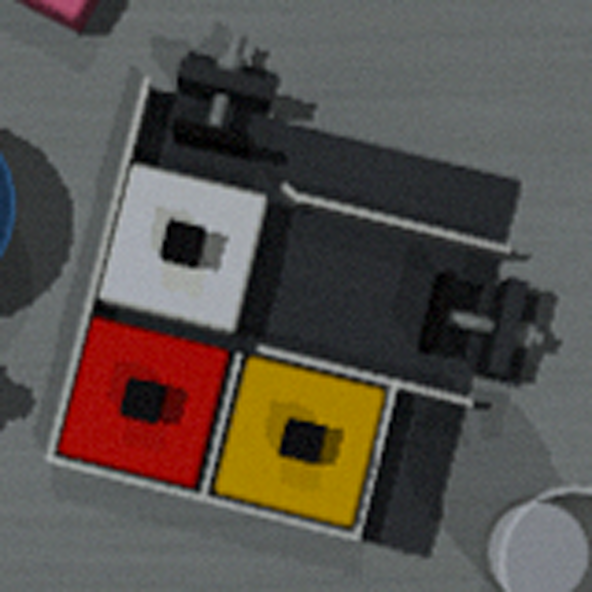

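The close crop confirms the red-lidded box in the waiting bay, the white box in the serving bay and the yellow box in the store bay. Frame yaw is about -13.6°. I'm moving above the white box with the fingers closed.

{"api": "carry_out", "payload": {
  "series": [
    {"x": 0.03,"y": -0.0376,"turn": 0.038},
    {"x": 0.03,"y": -0.0376},
    {"x": 0.03,"y": -0.0376},
    {"x": 0.03,"y": -0.0376},
    {"x": 0.03,"y": -0.0376}
  ],
  "fingers": 0,
  "force": 20
}}

```text
invalid input at $.series[0]: expected keys x, y, z, turn
```

{"api": "carry_out", "payload": {
  "series": [
    {"x": 0.03,"y": -0.0376},
    {"x": 0.03,"y": -0.0376},
    {"x": 0.03,"y": -0.0376},
    {"x": 0.03,"y": -0.0376},
    {"x": 0.03,"y": -0.0376}
  ]
}}

```text
invalid input at $.series[0]: expected keys x, y, z, turn
```

{"api": "carry_out", "payload": {
  "series": [
    {"x": 0.03,"y": -0.0376},
    {"x": 0.03,"y": -0.0376},
    {"x": 0.03,"y": -0.0376},
    {"x": 0.02,"y": -0.02},
    {"x": 0,"y": 0}
  ]
}}

```text
invalid input at $.series[0]: expected keys x, y, z, turn
```

```bash
python3 - <<'E'
from h import *
s=state();im=camera("wrist");KT=cam("wrist",s);print(s["time_s"],s["ee_pos"],s["orientation"],s["wrist_force"],s["gripper_width"])
cv2.imwrite("pics/w1.png",im[:,:,::-1])
O=np.array([.566,.012]);a=np.radians(-13.6);ex=np.array([np.cos(a),np.sin(a)]);ey=np.array([-np.sin(a),np.cos(a)])
P=[[*(O+x*ex+y*ey),z] for x,y,z in[(.05,.05,.07),(.05,-.1,.052),(.05,-.13,.052),(.1,.05,.052),(.13,.05,.052)]]
print(proj(KT,P).round())
E
```

```text
0.1 [0.18366837 0.6490119  0.24382116] [ 7.97583794e-01  6.03207637e-01 -6.06624663e-04  5.19051079e-04] [ 0.69376035 -0.54140126  0.32235798] 0.08770646620907745
[[ 57. 512.]
 [-16. 501.]
 [-32. 501.]
 [ 74. 516.]
 [ 79. 526.]]
```

View pics/w1.png

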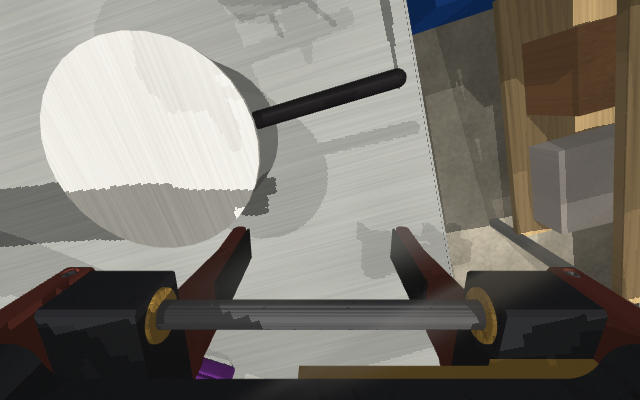

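This wrist picture shows only a pot and a pan handle near the start pose. The move was refused because every row needs all four keys, so I'm resending it.

{"api": "carry_out", "payload": {
  "series": [
    {"x": 0.03,"y": -0.0376,"z": 0,"turn": 0.038},
    {"x": 0.03,"y": -0.0376,"z": 0,"turn": 0},
    {"x": 0.03,"y": -0.0376,"z": 0,"turn": 0},
    {"x": 0.03,"y": -0.0376,"z": 0,"turn": 0},
    {"x": 0.03,"y": -0.0376,"z": 0,"turn": 0}
  ],
  "fingers": 0,
  "force": 20
}}

```text
time_s: 0.78
ee_pos: [0.3346, 0.46, 0.2445]
orientation: [0.786, 0.618, -0.0, 0.0]
wrist_force: [0.1, -0.3, -0.3]
gripper_width: 0.0414
```

{"api": "carry_out", "payload": {
  "series": [
    {"x": 0.03,"y": -0.0376,"z": 0,"turn": 0},
    {"x": 0.03,"y": -0.0376,"z": 0,"turn": 0},
    {"x": 0.03,"y": -0.0376,"z": 0,"turn": 0},
    {"x": 0.03,"y": -0.0376,"z": 0,"turn": 0},
    {"x": 0.03,"y": -0.0376,"z": 0,"turn": 0}
  ]
}}

```text
time_s: 1.4
ee_pos: [0.4845, 0.2722, 0.2446]
orientation: [0.786, 0.618, -0.0, -0.0]
wrist_force: [1.0, 0.6, -0.2]
gripper_width: 0.0005
```

{"api": "carry_out", "payload": {
  "series": [
    {"x": 0.03,"y": -0.0376,"z": 0,"turn": 0},
    {"x": 0.03,"y": -0.0376,"z": 0,"turn": 0},
    {"x": 0.03,"y": -0.0376,"z": 0,"turn": 0},
    {"x": 0.02,"y": -0.02,"z": 0,"turn": 0},
    {"x": 0,"y": 0,"z": 0,"turn": 0}
  ]
}}

```text
time_s: 2.02
ee_pos: [0.5948, 0.1381, 0.2444]
orientation: [0.787, 0.617, -0.0, 0.001]
wrist_force: [-0.0, 1.0, -0.3]
gripper_width: 0.0005
```

```bash
python3 - <<'E'
from h import *
s=state();im=camera("wrist");KT=cam("wrist",s);print(s["time_s"],s["ee_pos"],s["orientation"],s["wrist_force"],s["gripper_width"])
cv2.imwrite("pics/w2.png",im[:,:,::-1])
O=np.array([.566,.012]);a=np.radians(-13.6);ex=np.array([np.cos(a),np.sin(a)]);ey=np.array([-np.sin(a),np.cos(a)])
P=[[*(O+x*ex+y*ey),z] for x,y,z in[(.05,.05,.07),(.05,-.1,.052),(.05,-.13,.052),(.1,.05,.052),(.13,.05,.052)]]
print(proj(KT,P).round())
E
```

```text
2.025 [0.59484747 0.13811166 0.24435217] [ 7.87344523e-01  6.16512966e-01 -3.35784314e-04  5.02664286e-04] [-0.01018727  1.03244745 -0.27799792] 0.00045990675429302333
[[253. 225.]
 [136. 220.]
 [112. 220.]
 [260. 255.]
 [261. 275.]]
```

View pics/w2.png

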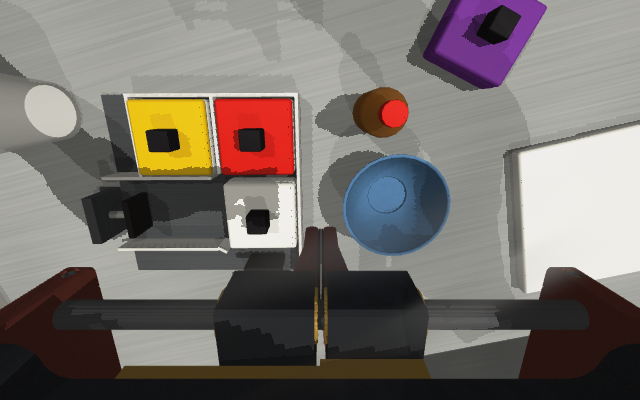

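The wrist view shows the side-stop pad face at about u 124–150, v 195–235. The white knob is at (258,221) and the red lid at (255,137). Next I'll measure the pad and the lids.

```bash
python3 - <<'E'
from h import *
s=state();KT=cam("wrist",s);im=cv2.imread("pics/w2.png")[:,:,::-1].copy()
O=np.array([.566,.012]);a=np.radians(-13.6);E=np.array([[np.cos(a),np.sin(a)],[-np.sin(a),np.cos(a)]])
print("yaw tool",2*np.degrees(np.arctan2(s["orientation"][1],s["orientation"][0])))
for c in('red','yellow','white'):
    r=lid(KT,im,c,roi=(100,80,302,255));print(c,r, 'frame',E@(np.array(r[0][0])/1000-O))
f=lambda u,v,z:(E@(ray(KT,(u,v),z)[0]-O)).round(4)
for u in(122,126,130):print(u,f(u,214,.052))
for u in(146,150,154):print(u,f(u,214,.01))
KT=cam("top")
for px in((331,152),(331,148)):
  for z in(.052,.01): print('serve',px,z,f(*px,z))
for px in((386,194),(390,195)):
  for z in(.052,.01): print('side',px,z,f(*px,z))
cv2.imwrite("pics/c2.png",cv2.resize(im[165:265,80:280,::-1],None,fx=4,fy=4,interpolation=2))
E
```

```text
yaw tool 76.27807252614278
red (((530.369384765625, 77.53070831298828), (87.0440444946289, 86.2372055053711), 76.17414093017578), (215, 99, 79, 76)) frame [-0.0500406   0.05531503]
yellow (((506.76068115234375, -18.392147064208984), (88.55493927001953, 86.2408447265625), 76.17405700683594), (127, 99, 86, 76)) frame [-0.05043183 -0.04346964]
white (((624.9840087890625, 55.287757873535156), (87.8617172241211, 87.93289947509766), 76.31954956054688), (227, 182, 70, 66)) frame [0.04715138 0.05594364]
122 [ 0.0411 -0.114 ]
126 [ 0.0412 -0.1091]
130 [ 0.0412 -0.1042]
146 [ 0.057  -0.1118]
150 [ 0.057  -0.1062]
154 [ 0.057  -0.1006]
serve (331, 152) 0.052 [0.1097 0.0371]
serve (331, 152) 0.01 [0.1168 0.0381]
serve (331, 148) 0.052 [0.1187 0.0394]
serve (331, 148) 0.01 [0.1261 0.0405]
side (386, 194) 0.052 [ 0.0466 -0.1083]
side (386, 194) 0.01 [ 0.0512 -0.113 ]
side (390, 195) 0.052 [ 0.0466 -0.1177]
side (390, 195) 0.01 [ 0.0512 -0.1227]
```

View pics/c2.png

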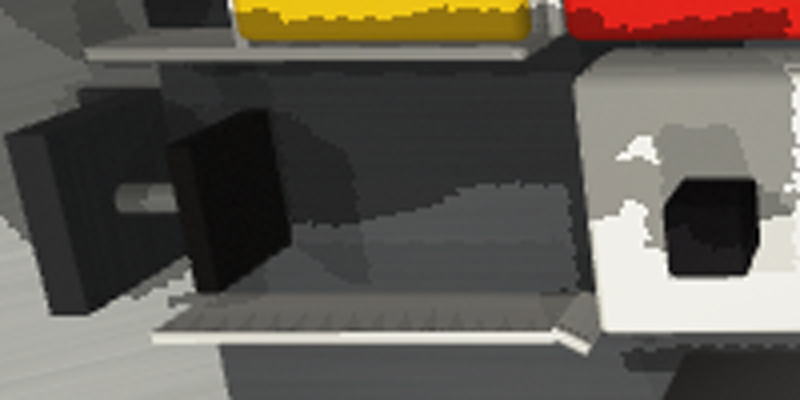

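The pad face comes out about 116 mm ahead of the white box's leading face, and both views agree on this. I'm lowering behind the white knob.

{"api": "carry_out", "payload": {
  "series": [
    {"x": 0.02,"y": -0.024,"z": -0.03,"turn": 0},
    {"x": 0.018,"y": -0.025,"z": -0.03,"turn": 0},
    {"x": 0,"y": 0,"z": -0.05,"turn": 0},
    {"x": 0,"y": 0,"z": -0.04,"turn": 0},
    {"x": 0,"y": 0,"z": -0.017,"turn": 0}
  ]
}}

```text
time_s: 2.7
ee_pos: [0.6296, 0.0935, 0.0753]
orientation: [0.785, 0.619, -0.002, -0.001]
wrist_force: [-0.2, 0.5, 0.4]
gripper_width: 0.0002
```

{"api": "carry_out", "payload": {
  "series": [
    {"x": 0,"y": 0,"z": 0,"turn": 0},
    {"x": -0.001,"y": -0.004,"z": 0,"turn": 0},
    {"x": -0.001,"y": -0.004,"z": 0,"turn": 0}
  ]
}}

```text
time_s: 3.08
ee_pos: [0.6308, 0.0836, 0.0794]
orientation: [0.786, 0.618, 0.001, 0.001]
wrist_force: [0.1, -0.0, -0.0]
gripper_width: 0.0004
```

{"api": "carry_out", "payload": {
  "series": [
    {"x": -0.0012,"y": -0.0049,"z": 0,"turn": 0},
    {"x": -0.0012,"y": -0.0049,"z": 0,"turn": 0},
    {"x": -0.0012,"y": -0.0049,"z": 0,"turn": 0},
    {"x": -0.0012,"y": -0.0049,"z": 0,"turn": 0},
    {"x": -0.0012,"y": -0.0049,"z": 0,"turn": 0}
  ]
}}

```text
time_s: 3.7
ee_pos: [0.6243, 0.0603, 0.0781]
orientation: [0.786, 0.619, 0.001, -0.0]
wrist_force: [1.6, 5.6, 1.4]
gripper_width: 0.0008
```

```bash
python3 - <<'E'
from h import *
s=state();im=camera("top");KT=cam("top");print(s["ee_pos"],s["wrist_force"])
O=np.array([.566,.012]);a=np.radians(-13.6);E=np.array([[np.cos(a),np.sin(a)],[-np.sin(a),np.cos(a)]])
print('tcp frame',E@(s["ee_pos"][:2]-O))
cv2.imwrite("pics/t2.png",cv2.resize(im[110:270,270:430,::-1],None,fx=3,fy=3,interpolation=2))
E
```

```text
[0.62433645 0.06030596 0.07805916] [1.64873177 5.63843596 1.43685453]
tcp frame [0.04534199 0.06066887]
```

View pics/t2.png

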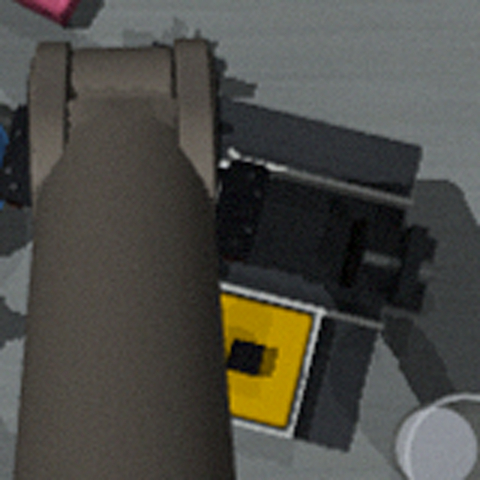

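The arm hides the box in the top view (6–7 pictures viewed), but the side force of about 5.8 N shows the box sliding. I'm pushing on.

{"api": "carry_out", "payload": {
  "series": [
    {"x": -0.0014,"y": -0.0058,"z": 0,"turn": 0},
    {"x": -0.0014,"y": -0.0058,"z": 0,"turn": 0},
    {"x": -0.0014,"y": -0.0058,"z": 0,"turn": 0},
    {"x": -0.0014,"y": -0.0058,"z": 0,"turn": 0},
    {"x": -0.0014,"y": -0.0058,"z": 0,"turn": 0}
  ]
}}

```text
time_s: 4.38
ee_pos: [0.6173, 0.0312, 0.0781]
orientation: [0.786, 0.619, 0.001, -0.0]
wrist_force: [0.8, 5.7, 2.7]
gripper_width: 0.0004
```

{"api": "carry_out", "payload": {
  "series": [
    {"x": -0.0014,"y": -0.0058,"z": 0,"turn": 0},
    {"x": -0.0014,"y": -0.0058,"z": 0,"turn": 0},
    {"x": -0.0014,"y": -0.0058,"z": 0,"turn": 0},
    {"x": -0.0014,"y": -0.0058,"z": 0,"turn": 0},
    {"x": -0.0014,"y": -0.0058,"z": 0,"turn": 0}
  ]
}}

```text
time_s: 5.0
ee_pos: [0.6103, 0.0022, 0.078]
orientation: [0.786, 0.619, 0.001, -0.0]
wrist_force: [1.6, 5.3, 2.7]
gripper_width: 0.0002
```

{"api": "carry_out", "payload": {
  "series": [
    {"x": -0.0012,"y": -0.0049,"z": 0,"turn": 0},
    {"x": -0.0012,"y": -0.0049,"z": 0,"turn": 0},
    {"x": -0.0012,"y": -0.0049,"z": 0,"turn": 0}
  ]
}}

```text
time_s: 5.38
ee_pos: [0.6067, -0.0125, 0.078]
orientation: [0.786, 0.619, 0.001, -0.0]
wrist_force: [0.9, 5.0, 3.3]
gripper_width: 0.0004
```

```bash
python3 - <<'E'
from h import *
s=state();im=camera("side");KT=cam("side");print(s["ee_pos"],s["wrist_force"])
O=np.array([.566,.012]);a=np.radians(-13.6);E=np.array([[np.cos(a),np.sin(a)],[-np.sin(a),np.cos(a)]])
print('tcp frame',E@(s["ee_pos"][:2]-O))
try:
  r=lid(KT,im,'white',roi=(300,160,420,310));print(r,E@(np.array(r[0][0])/1000-O))
except Exception as e:print(e)
cv2.imwrite("pics/s2.png",cv2.resize(im[160:320,260:430,::-1],None,fx=3.5,fy=3.5,interpolation=2))
E
```

```text
[ 0.60674142 -0.01245492  0.07803278] [0.88520111 5.00925358 3.29767709]
tcp frame [ 0.04534945 -0.01418921]
(((573.3480224609375, -27.732593536376953), (83.50060272216797, 18.061796188354492), 76.90150451660156), (328, 219, 11, 36)) [ 0.0164848 -0.0368907]
```

View pics/s2.png

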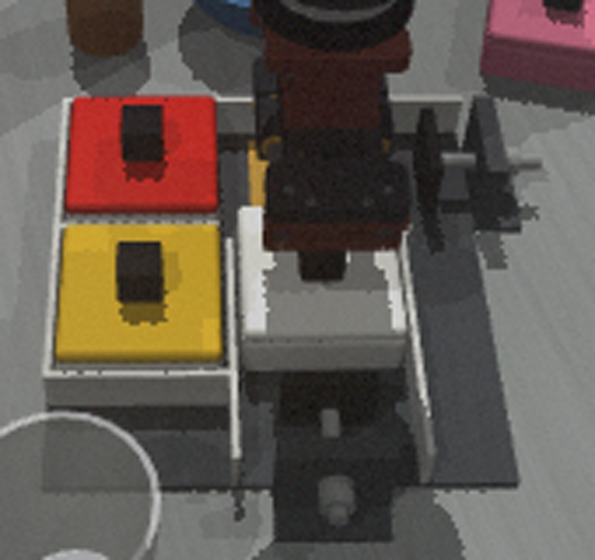

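```bash
python3 - <<'E'
from h import *
KT=cam("side")
O=np.array([.566,.012]);a=np.radians(-13.6);E=np.array([[np.cos(a),np.sin(a)],[-np.sin(a),np.cos(a)]])
f=lambda u,v,z:(E@(ray(KT,(260+u/3.5,160+v/3.5),z)[0]-O)).round(4)
print('lidfront',f(325,335,.044),f(325,340,.044));print('pad',f(330,372,.052),f(330,377,.052)); print('yellow front',f(140,360,.044))
E
```

```text
lidfront [ 0.0508 -0.0828] [ 0.0505 -0.0859]
pad [ 0.0506 -0.1105] [ 0.0504 -0.1134]
yellow front [-0.0472 -0.0972]
```

The gap to the pad is about 26 mm and sliding takes about 5.3 N. I'll advance 16 mm and then feel for the stop.

{"api": "carry_out", "payload": {
  "series": [
    {"x": -0.0008,"y": -0.0032,"z": 0,"turn": 0},
    {"x": -0.0008,"y": -0.0032,"z": 0,"turn": 0},
    {"x": -0.0008,"y": -0.0032,"z": 0,"turn": 0},
    {"x": -0.0008,"y": -0.0032,"z": 0,"turn": 0},
    {"x": -0.0008,"y": -0.0032,"z": 0,"turn": 0}
  ]
}}

```text
time_s: 6.05
ee_pos: [0.6028, -0.0283, 0.078]
orientation: [0.786, 0.619, 0.001, -0.0]
wrist_force: [1.3, 5.9, 4.2]
gripper_width: 0.0002
```

{"api": "carry_out", "payload": {
  "series": [
    {"x": -0.00014,"y": -0.0006,"z": 0,"turn": 0},
    {"x": -0.00014,"y": -0.0006,"z": 0,"turn": 0},
    {"x": -0.00014,"y": -0.0006,"z": 0,"turn": 0},
    {"x": -0.00014,"y": -0.0006,"z": 0,"turn": 0},
    {"x": -0.00014,"y": -0.0006,"z": 0,"turn": 0}
  ]
}}

```text
time_s: 6.68
ee_pos: [0.6021, -0.0312, 0.078]
orientation: [0.786, 0.619, 0.001, -0.0]
wrist_force: [1.2, 5.9, 4.1]
gripper_width: 0.0005
```

{"api": "carry_out", "payload": {
  "series": [
    {"x": -0.00014,"y": -0.0006,"z": 0,"turn": 0},
    {"x": -0.00014,"y": -0.0006,"z": 0,"turn": 0},
    {"x": -0.00014,"y": -0.0006,"z": 0,"turn": 0},
    {"x": -0.00014,"y": -0.0006,"z": 0,"turn": 0},
    {"x": -0.00014,"y": -0.0006,"z": 0,"turn": 0}
  ]
}}

```text
time_s: 7.3
ee_pos: [0.6014, -0.0342, 0.078]
orientation: [0.786, 0.619, 0.001, -0.0]
wrist_force: [1.9, 5.8, 3.6]
gripper_width: 0.0004
```

{"api": "carry_out", "payload": {
  "series": [
    {"x": -0.00014,"y": -0.0006,"z": 0,"turn": 0},
    {"x": -0.00014,"y": -0.0006,"z": 0,"turn": 0},
    {"x": -0.00014,"y": -0.0006,"z": 0,"turn": 0},
    {"x": -0.00014,"y": -0.0006,"z": 0,"turn": 0}
  ]
}}

```text
time_s: 7.8
ee_pos: [0.6008, -0.0366, 0.0781]
orientation: [0.786, 0.619, 0.001, -0.0]
wrist_force: [0.6, 6.1, 2.4]
gripper_width: 0.0005
```

{"api": "carry_out", "payload": {
  "series": [
    {"x": -0.00014,"y": -0.0006,"z": 0,"turn": 0},
    {"x": -0.00014,"y": -0.0006,"z": 0,"turn": 0},
    {"x": -0.00014,"y": -0.0006,"z": 0,"turn": 0},
    {"x": -0.00014,"y": -0.0006,"z": 0,"turn": 0}
  ]
}}

```text
time_s: 8.3
ee_pos: [0.6002, -0.039, 0.078]
orientation: [0.786, 0.619, 0.001, -0.0]
wrist_force: [1.9, 5.3, 3.6]
gripper_width: 0.0001
```

{"api": "carry_out", "payload": {
  "series": [
    {"x": -0.00014,"y": -0.0006,"z": 0,"turn": 0},
    {"x": -0.00014,"y": -0.0006,"z": 0,"turn": 0},
    {"x": -0.00014,"y": -0.0006,"z": 0,"turn": 0},
    {"x": -0.00014,"y": -0.0006,"z": 0,"turn": 0}
  ]
}}

```text
time_s: 8.8
ee_pos: [0.6001, -0.0406, 0.0781]
orientation: [0.785, 0.619, 0.001, -0.0]
wrist_force: [2.3, 7.5, 3.9]
gripper_width: 0.0005
```

Contact. I'm pressing in small steps toward about 16 N in total.

{"api": "carry_out", "payload": {
  "series": [
    {"x": -0.00014,"y": -0.0006,"z": 0,"turn": 0},
    {"x": -0.00014,"y": -0.0006,"z": 0,"turn": 0},
    {"x": 0,"y": 0,"z": 0,"turn": 0}
  ]
}}

```text
time_s: 9.18
ee_pos: [0.6001, -0.0412, 0.0783]
orientation: [0.785, 0.619, 0.002, -0.0]
wrist_force: [1.8, 8.6, 4.3]
gripper_width: 0.0004
```

{"api": "carry_out", "payload": {
  "series": [
    {"x": -0.00024,"y": -0.001,"z": 0,"turn": 0},
    {"x": -0.00024,"y": -0.001,"z": 0,"turn": 0},
    {"x": 0,"y": 0,"z": 0,"turn": 0}
  ]
}}

```text
time_s: 9.55
ee_pos: [0.5998, -0.0421, 0.0784]
orientation: [0.785, 0.619, 0.002, -0.001]
wrist_force: [2.2, 11.3, 5.1]
gripper_width: 0.0006
```

{"api": "carry_out", "payload": {
  "series": [
    {"x": -0.00024,"y": -0.001,"z": 0,"turn": 0},
    {"x": -0.00024,"y": -0.001,"z": 0,"turn": 0},
    {"x": -0.0001,"y": -0.0005,"z": 0,"turn": 0},
    {"x": 0,"y": 0,"z": 0,"turn": 0}
  ]
}}

```text
time_s: 10.05
ee_pos: [0.5996, -0.0431, 0.0787]
orientation: [0.785, 0.62, 0.003, -0.001]
wrist_force: [1.4, 13.6, 7.2]
gripper_width: 0.0004
```

{"api": "carry_out", "payload": {
  "series": [
    {"x": -0.00024,"y": -0.001,"z": 0,"turn": 0},
    {"x": -0.0001,"y": -0.0006,"z": 0,"turn": 0},
    {"x": 0,"y": 0,"z": 0,"turn": 0}
  ]
}}

```text
time_s: 10.42
ee_pos: [0.5995, -0.0437, 0.0789]
orientation: [0.785, 0.62, 0.003, -0.002]
wrist_force: [2.3, 16.4, 8.3]
gripper_width: 0.0003
```

About 16.5 N in total, so roughly 10 N on the stop. I'll hold, then ease off slowly.

{"api": "carry_out", "payload": {
  "series": [
    {"x": 0,"y": 0,"z": 0,"turn": 0},
    {"x": 0,"y": 0,"z": 0,"turn": 0},
    {"x": 0,"y": 0,"z": 0,"turn": 0},
    {"x": 0,"y": 0,"z": 0,"turn": 0},
    {"x": 0,"y": 0,"z": 0,"turn": 0}
  ]
}}

```text
time_s: 11.05
ee_pos: [0.5995, -0.0437, 0.0789]
orientation: [0.785, 0.62, 0.003, -0.002]
wrist_force: [1.9, 16.3, 7.4]
gripper_width: 0.0003
```

{"api": "carry_out", "payload": {
  "series": [
    {"x": 0.00012,"y": 0.0005,"z": 0,"turn": 0},
    {"x": 0.00012,"y": 0.0005,"z": 0,"turn": 0},
    {"x": 0.00012,"y": 0.0005,"z": 0,"turn": 0},
    {"x": 0.00012,"y": 0.0005,"z": 0,"turn": 0},
    {"x": 0.00012,"y": 0.0005,"z": 0,"turn": 0}
  ]
}}

```text
time_s: 11.68
ee_pos: [0.5996, -0.043, 0.0784]
orientation: [0.785, 0.62, 0.002, -0.001]
wrist_force: [3.3, 11.4, 4.8]
gripper_width: 0.0003
```

{"api": "carry_out", "payload": {
  "series": [
    {"x": 0.00012,"y": 0.0005,"z": 0,"turn": 0},
    {"x": 0.00012,"y": 0.0005,"z": 0,"turn": 0},
    {"x": 0.00012,"y": 0.0005,"z": 0,"turn": 0},
    {"x": 0.00012,"y": 0.0005,"z": 0,"turn": 0},
    {"x": 0.00012,"y": 0.0005,"z": 0,"turn": 0}
  ]
}}

```text
time_s: 12.3
ee_pos: [0.5998, -0.0426, 0.0781]
orientation: [0.785, 0.619, 0.001, -0.0]
wrist_force: [2.2, 7.5, 2.2]
gripper_width: 0.0005
```

{"api": "carry_out", "payload": {
  "series": [
    {"x": 0.00012,"y": 0.0005,"z": 0,"turn": 0},
    {"x": 0.00012,"y": 0.0005,"z": 0,"turn": 0},
    {"x": 0.00012,"y": 0.0005,"z": 0,"turn": 0},
    {"x": 0.00012,"y": 0.0005,"z": 0,"turn": 0},
    {"x": 0.00012,"y": 0.0005,"z": 0,"turn": 0}
  ]
}}

```text
time_s: 12.92
ee_pos: [0.5998, -0.0424, 0.078]
orientation: [0.786, 0.618, 0.0, 0.0]
wrist_force: [2.4, 2.9, 4.0]
gripper_width: 0.0007
```

{"api": "carry_out", "payload": {
  "series": [
    {"x": 0.00012,"y": 0.0005,"z": 0,"turn": 0},
    {"x": 0.00012,"y": 0.0005,"z": 0,"turn": 0},
    {"x": 0.00012,"y": 0.0005,"z": 0,"turn": 0},
    {"x": 0.00012,"y": 0.0005,"z": 0,"turn": 0},
    {"x": 0.00012,"y": 0.0005,"z": 0,"turn": 0}
  ]
}}

```text
time_s: 13.55
ee_pos: [0.5989, -0.0407, 0.0772]
orientation: [0.786, 0.618, -0.001, -0.0]
wrist_force: [0.0, -0.4, 0.6]
gripper_width: 0.0008
```

{"api": "carry_out", "payload": {
  "series": [
    {"x": 0.00024,"y": 0.001,"z": 0,"turn": 0},
    {"x": 0.00024,"y": 0.001,"z": 0,"turn": 0},
    {"x": 0.0005,"y": 0.002,"z": 0,"turn": 0},
    {"x": 0.001,"y": 0.004,"z": 0,"turn": 0},
    {"x": 0.001,"y": 0.004,"z": 0,"turn": 0}
  ]
}}

```text
time_s: 14.18
ee_pos: [0.6029, -0.0275, 0.0777]
orientation: [0.786, 0.618, 0.0, -0.0]
wrist_force: [0.4, -0.5, -0.4]
gripper_width: 0.0003
```

The white box is released. I'm rising and going over behind the red box.

{"api": "carry_out", "payload": {
  "series": [
    {"x": 0,"y": 0,"z": 0.05,"turn": 0},
    {"x": -0.02,"y": 0.02,"z": 0.05,"turn": 0},
    {"x": -0.035,"y": 0.036,"z": 0.03,"turn": 0},
    {"x": -0.035,"y": 0.036,"z": 0.02,"turn": 0},
    {"x": -0.015,"y": 0.018,"z": 0,"turn": 0}
  ]
}}

```text
time_s: 14.8
ee_pos: [0.4969, 0.0845, 0.2295]
orientation: [0.785, 0.619, 0.002, 0.0]
wrist_force: [0.7, -0.1, 0.4]
gripper_width: 0.0005
```

{"api": "carry_out", "payload": {
  "series": [
    {"x": 0,"y": 0,"z": 0,"turn": 0}
  ]
}}

```text
time_s: 14.92
ee_pos: [0.497, 0.0837, 0.2281]
orientation: [0.785, 0.62, 0.0, -0.0]
wrist_force: [0.6, -0.6, -0.0]
gripper_width: 0.0004
```

```bash
python3 - <<'E'
from h import *
s=state();im=camera("wrist");KT=cam("wrist",s);im2=camera("side");print(s["time_s"],s["ee_pos"],s["wrist_force"])
O=np.array([.566,.012]);a=np.radians(-13.6);E=np.array([[np.cos(a),np.sin(a)],[-np.sin(a),np.cos(a)]])
print('yaw',2*np.degrees(np.arctan2(s["orientation"][1],s["orientation"][0])),'tcp',E@(s["ee_pos"][:2]-O))
for n,k,i in(('wrist',KT,im),('side',cam('side'),im2)):
  for c in('red','white','yellow'):
    try:
      r=lid(k,i,c);print(n,c,r,E@(np.array(r[0][0])/1000-O))
    except Exception as e:print(n,c,e)
cv2.imwrite("pics/ws.png",np.hstack([cv2.resize(im[:,:,::-1],(480,300)),cv2.resize(im2[160:320,260:430,::-1],(318,300))]))
E
```

```text
14.925 [0.49702521 0.08374696 0.22806713] [ 0.62020411 -0.6072456  -0.02515988]
yaw 76.58502896486648 tcp [-0.08391154  0.05351637]
wrist red (((529.4617919921875, 74.56583404541016), (86.93486022949219, 86.0552978515625), 76.46305847167969), (282, 172, 75, 69)) [-0.05022558  0.05221988]
wrist white (((481.69793701171875, 60.1002197265625), (807.1074829101562, 350.8323974609375), 77.30355072021484), (0, 0, 640, 306)) [-0.0932487   0.02692857]
wrist yellow (((506.0367126464844, -21.260391235351562), (87.60673522949219, 87.30760192871094), 76.0261001586914), (196, 171, 79, 70)) [-0.05046106 -0.0464277 ]
side red (((551.53076171875, 67.314453125), (80.2371826171875, 42.748714447021484), 75.2081527709961), (300, 188, 22, 30)) [-0.02707029  0.05036116]
side white (((725.9506225585938, 514.9398193359375), (206.14584350585938, 318.7918395996094), 0.05061815679073334), (297, 48, 89, 68)) [0.03720344 0.52644902]
side yellow (((506.8289489746094, -26.511363983154297), (88.0686264038086, 87.838623046875), 75.83899688720703), (276, 224, 48, 39)) [-0.04845631 -0.05134515]
```

View pics/ws.png

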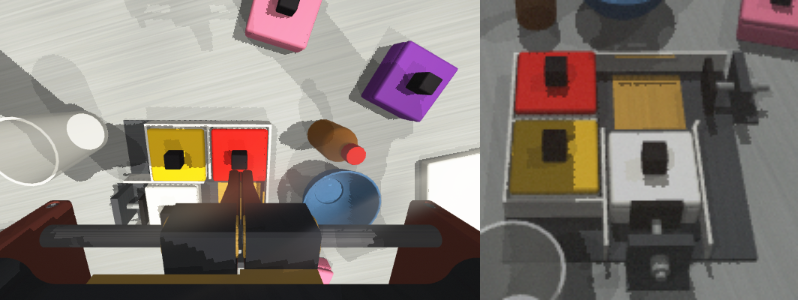

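The white box rests against the side-stop pad in the side view, and the serving bay is empty. The red box is 34 mm ahead of the TCP and in line. I'm descending and starting the push in +x of the frame.

{"api": "carry_out", "payload": {
  "series": [
    {"x": 0,"y": 0,"z": -0.05,"turn": 0},
    {"x": 0,"y": 0,"z": -0.05,"turn": 0},
    {"x": 0,"y": 0,"z": -0.035,"turn": 0},
    {"x": 0,"y": 0,"z": -0.015,"turn": 0},
    {"x": 0,"y": 0,"z": 0,"turn": 0}
  ]
}}

```text
time_s: 15.65
ee_pos: [0.498, 0.0811, 0.0771]
orientation: [0.786, 0.618, -0.001, -0.0]
wrist_force: [-0.5, 0.8, 0.6]
gripper_width: 0.0006
```

{"api": "carry_out", "payload": {
  "series": [
    {"x": 0.0049,"y": -0.0012,"z": 0,"turn": 0},
    {"x": 0.0049,"y": -0.0012,"z": 0,"turn": 0},
    {"x": 0.0049,"y": -0.0012,"z": 0,"turn": 0},
    {"x": 0.0049,"y": -0.0012,"z": 0,"turn": 0},
    {"x": 0.0049,"y": -0.0012,"z": 0,"turn": 0}
  ]
}}

```text
time_s: 16.27
ee_pos: [0.5206, 0.0766, 0.0782]
orientation: [0.786, 0.619, -0.001, -0.001]
wrist_force: [-7.7, 1.5, 5.9]
gripper_width: 0.0001
```

```bash
python3 - <<'E'
from h import *
KT=cam("side");O=np.array([.566,.012]);a=np.radians(-13.6);E=np.array([[np.cos(a),np.sin(a)],[-np.sin(a),np.cos(a)]])
f=lambda u,v,z:(E@(ray(KT,(260+u/3.5,160+v/3.5),z)[0]-O)).round(4)
print(f(418,180,.03),f(415,140,.052),f(415,210,.01))
s=state();print(s["ee_pos"],E@(s["ee_pos"][:2]-O))
E
```

```text
[0.1162 0.0351] [0.1132 0.0476] [0.1161 0.0282]
[0.52062506 0.07664789 0.07817785] [-0.05930411  0.05216566]
```

{"api": "carry_out", "payload": {
  "series": [
    {"x": 0.0058,"y": -0.0014,"z": 0,"turn": 0},
    {"x": 0.0058,"y": -0.0014,"z": 0,"turn": 0},
    {"x": 0.0058,"y": -0.0014,"z": 0,"turn": 0},
    {"x": 0.0058,"y": -0.0014,"z": 0,"turn": 0},
    {"x": 0.0058,"y": -0.0014,"z": 0,"turn": 0}
  ]
}}

```text
time_s: 16.9
ee_pos: [0.5498, 0.0696, 0.0781]
orientation: [0.786, 0.619, -0.001, -0.001]
wrist_force: [-6.3, 1.3, 5.6]
gripper_width: 0.0008
```

{"api": "carry_out", "payload": {
  "series": [
    {"x": 0.0058,"y": -0.0014,"z": 0,"turn": 0},
    {"x": 0.0058,"y": -0.0014,"z": 0,"turn": 0},
    {"x": 0.0058,"y": -0.0014,"z": 0,"turn": 0},
    {"x": 0.0058,"y": -0.0014,"z": 0,"turn": 0},
    {"x": 0.0058,"y": -0.0014,"z": 0,"turn": 0}
  ]
}}

```text
time_s: 17.52
ee_pos: [0.5789, 0.0626, 0.0782]
orientation: [0.786, 0.619, -0.001, -0.001]
wrist_force: [-6.0, 0.8, 4.8]
gripper_width: 0.0004
```

{"api": "carry_out", "payload": {
  "series": [
    {"x": 0.0039,"y": -0.00094,"z": 0,"turn": 0},
    {"x": 0.0039,"y": -0.00094,"z": 0,"turn": 0},
    {"x": 0.0039,"y": -0.00094,"z": 0,"turn": 0},
    {"x": 0.0039,"y": -0.00094,"z": 0,"turn": 0}
  ]
}}

```text
time_s: 18.02
ee_pos: [0.5945, 0.0589, 0.0782]
orientation: [0.786, 0.618, -0.001, -0.001]
wrist_force: [-6.5, 2.2, 4.6]
gripper_width: 0.0004
```

```bash
python3 - <<'E'
from h import *
s=state();im=camera("side");im2=camera("top");KT=cam("side");print(s["ee_pos"],s["wrist_force"])
O=np.array([.566,.012]);a=np.radians(-13.6);E=np.array([[np.cos(a),np.sin(a)],[-np.sin(a),np.cos(a)]])
print('tcp frame',E@(s["ee_pos"][:2]-O))
r=lid(KT,im,'red',roi=(270,170,420,250));print(r)
c=cv2.boxPoints(r[0])/1000;print((E@(c-O).T).T.round(4))
cv2.imwrite("pics/s3.png",cv2.resize(im[160:300,260:430,::-1],None,fx=3.5,fy=3.5,interpolation=2))
E
```

```text
[0.59450306 0.05888796 0.07816774] [-6.5343123   2.20934647  4.59245302]
tcp frame [0.01667853 0.05227554]
(((651.903564453125, 51.87845993041992), (60.900211334228516, 23.101987838745117), 58.341068267822266), (351, 188, 13, 23))
[[0.0537 0.0336]
 [0.0757 0.0264]
 [0.0945 0.0843]
 [0.0726 0.0915]]
```

View pics/s3.png

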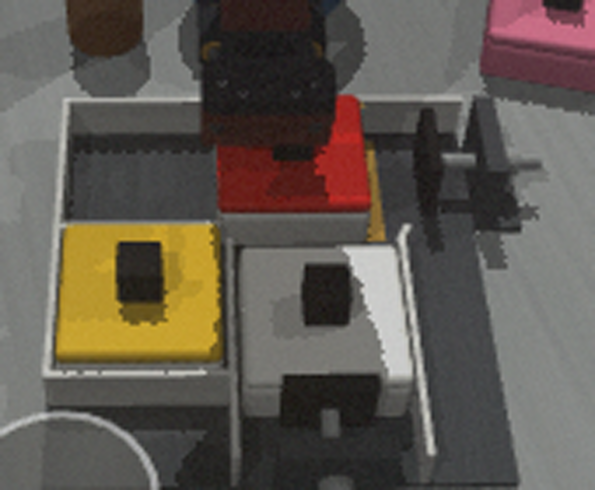

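The red lid's right edge at u 363 against the pad face at u 415 leaves a gap of about 30 mm. I'll advance 20 mm, then feel.

{"api": "carry_out", "payload": {
  "series": [
    {"x": 0.0039,"y": -0.00094,"z": 0,"turn": 0},
    {"x": 0.0039,"y": -0.00094,"z": 0,"turn": 0},
    {"x": 0.0039,"y": -0.00094,"z": 0,"turn": 0},
    {"x": 0.0039,"y": -0.00094,"z": 0,"turn": 0},
    {"x": 0.0034,"y": -0.0008,"z": 0,"turn": 0}
  ]
}}

```text
time_s: 18.75
ee_pos: [0.6138, 0.0542, 0.078]
orientation: [0.786, 0.618, -0.001, -0.001]
wrist_force: [-7.2, 1.0, 6.3]
gripper_width: 0.0007
```

{"api": "carry_out", "payload": {
  "series": [
    {"x": 0.0006,"y": -0.00014,"z": 0,"turn": 0},
    {"x": 0.0006,"y": -0.00014,"z": 0,"turn": 0},
    {"x": 0.0006,"y": -0.00014,"z": 0,"turn": 0},
    {"x": 0.0006,"y": -0.00014,"z": 0,"turn": 0},
    {"x": 0.0006,"y": -0.00014,"z": 0,"turn": 0}
  ]
}}

```text
time_s: 19.38
ee_pos: [0.6167, 0.0535, 0.078]
orientation: [0.786, 0.618, -0.001, -0.001]
wrist_force: [-7.4, 2.5, 5.2]
gripper_width: 0.0008
```

{"api": "carry_out", "payload": {
  "series": [
    {"x": 0.0006,"y": -0.00014,"z": 0,"turn": 0},
    {"x": 0.0006,"y": -0.00014,"z": 0,"turn": 0},
    {"x": 0.0006,"y": -0.00014,"z": 0,"turn": 0},
    {"x": 0.0006,"y": -0.00014,"z": 0,"turn": 0}
  ]
}}

```text
time_s: 19.88
ee_pos: [0.6191, 0.053, 0.0781]
orientation: [0.786, 0.618, -0.001, -0.001]
wrist_force: [-6.2, 2.2, 5.4]
gripper_width: 0.0005
```

{"api": "carry_out", "payload": {
  "series": [
    {"x": 0.0006,"y": -0.00014,"z": 0,"turn": 0},
    {"x": 0.0006,"y": -0.00014,"z": 0,"turn": 0},
    {"x": 0.0006,"y": -0.00014,"z": 0,"turn": 0},
    {"x": 0.0006,"y": -0.00014,"z": 0,"turn": 0}
  ]
}}

```text
time_s: 20.38
ee_pos: [0.6215, 0.0524, 0.078]
orientation: [0.786, 0.618, -0.001, -0.001]
wrist_force: [-7.5, 0.9, 4.9]
gripper_width: 0.0004
```

{"api": "carry_out", "payload": {
  "series": [
    {"x": 0.0006,"y": -0.00014,"z": 0,"turn": 0},
    {"x": 0.0006,"y": -0.00014,"z": 0,"turn": 0},
    {"x": 0.0006,"y": -0.00014,"z": 0,"turn": 0},
    {"x": 0.0006,"y": -0.00014,"z": 0,"turn": 0}
  ]
}}

```text
time_s: 20.88
ee_pos: [0.6239, 0.0519, 0.078]
orientation: [0.786, 0.618, -0.001, -0.001]
wrist_force: [-6.3, 1.6, 5.2]
gripper_width: 0.0008
```

{"api": "carry_out", "payload": {
  "series": [
    {"x": 0.0006,"y": -0.00014,"z": 0,"turn": 0},
    {"x": 0.0006,"y": -0.00014,"z": 0,"turn": 0},
    {"x": 0.0006,"y": -0.00014,"z": 0,"turn": 0},
    {"x": 0.0006,"y": -0.00014,"z": 0,"turn": 0}
  ]
}}

```text
time_s: 21.38
ee_pos: [0.6263, 0.0513, 0.078]
orientation: [0.786, 0.618, -0.001, -0.001]
wrist_force: [-6.8, 1.5, 5.6]
gripper_width: 0.0006
```

{"api": "carry_out", "payload": {
  "series": [
    {"x": 0.0006,"y": -0.00014,"z": 0,"turn": 0},
    {"x": 0.0006,"y": -0.00014,"z": 0,"turn": 0},
    {"x": 0.0006,"y": -0.00014,"z": 0,"turn": 0},
    {"x": 0.0006,"y": -0.00014,"z": 0,"turn": 0}
  ]
}}

```text
time_s: 21.88
ee_pos: [0.6282, 0.0508, 0.078]
orientation: [0.786, 0.618, -0.001, -0.001]
wrist_force: [-9.4, 1.4, 7.3]
gripper_width: 0.0001
```

{"api": "carry_out", "payload": {
  "series": [
    {"x": 0.001,"y": -0.00024,"z": 0,"turn": 0},
    {"x": 0.001,"y": -0.00024,"z": 0,"turn": 0},
    {"x": 0,"y": 0,"z": 0,"turn": 0}
  ]
}}

```text
time_s: 22.25
ee_pos: [0.629, 0.0507, 0.078]
orientation: [0.786, 0.619, -0.002, -0.002]
wrist_force: [-12.0, 2.2, 10.6]
gripper_width: 0.0005
```

{"api": "carry_out", "payload": {
  "series": [
    {"x": 0.001,"y": -0.00024,"z": 0,"turn": 0},
    {"x": 0.001,"y": -0.00024,"z": 0,"turn": 0},
    {"x": 0,"y": 0,"z": 0,"turn": 0}
  ]
}}

```text
time_s: 22.62
ee_pos: [0.6297, 0.0505, 0.0779]
orientation: [0.786, 0.619, -0.003, -0.003]
wrist_force: [-16.2, 2.4, 14.6]
gripper_width: 0.0003
```

{"api": "carry_out", "payload": {
  "series": [
    {"x": 0.0008,"y": -0.0002,"z": 0,"turn": 0},
    {"x": 0.0006,"y": -0.00014,"z": 0,"turn": 0},
    {"x": 0,"y": 0,"z": 0,"turn": 0}
  ]
}}

```text
time_s: 23.0
ee_pos: [0.6302, 0.0505, 0.0778]
orientation: [0.786, 0.619, -0.004, -0.004]
wrist_force: [-18.2, 3.3, 16.8]
gripper_width: 0.0005
```

{"api": "carry_out", "payload": {
  "series": [
    {"x": 0,"y": 0,"z": 0,"turn": 0},
    {"x": 0,"y": 0,"z": 0,"turn": 0},
    {"x": 0,"y": 0,"z": 0,"turn": 0},
    {"x": 0,"y": 0,"z": 0,"turn": 0},
    {"x": 0,"y": 0,"z": 0,"turn": 0}
  ]
}}

```text
time_s: 23.62
ee_pos: [0.6302, 0.0504, 0.0779]
orientation: [0.786, 0.619, -0.004, -0.004]
wrist_force: [-18.4, 2.8, 17.4]
gripper_width: 0.0005
```

{"api": "carry_out", "payload": {
  "series": [
    {"x": -0.0005,"y": 0.00012,"z": 0,"turn": 0},
    {"x": -0.0005,"y": 0.00012,"z": 0,"turn": 0},
    {"x": -0.0005,"y": 0.00012,"z": 0,"turn": 0},
    {"x": -0.0005,"y": 0.00012,"z": 0,"turn": 0},
    {"x": -0.0005,"y": 0.00012,"z": 0,"turn": 0}
  ]
}}

```text
time_s: 24.25
ee_pos: [0.63, 0.0505, 0.0778]
orientation: [0.786, 0.619, -0.002, -0.002]
wrist_force: [-9.7, 2.6, 7.5]
gripper_width: 0.0006
```

{"api": "carry_out", "payload": {
  "series": [
    {"x": -0.0005,"y": 0.00012,"z": 0,"turn": 0},
    {"x": -0.0005,"y": 0.00012,"z": 0,"turn": 0},
    {"x": -0.0005,"y": 0.00012,"z": 0,"turn": 0},
    {"x": -0.0005,"y": 0.00012,"z": 0,"turn": 0},
    {"x": -0.0005,"y": 0.00012,"z": 0,"turn": 0}
  ]
}}

```text
time_s: 24.88
ee_pos: [0.6299, 0.0505, 0.0778]
orientation: [0.786, 0.618, -0.0, -0.0]
wrist_force: [-3.2, 1.4, 0.6]
gripper_width: 0.0007
```

{"api": "carry_out", "payload": {
  "series": [
    {"x": -0.0005,"y": 0.00012,"z": 0,"turn": 0},
    {"x": -0.0005,"y": 0.00012,"z": 0,"turn": 0},
    {"x": -0.0005,"y": 0.00012,"z": 0,"turn": 0},
    {"x": -0.0005,"y": 0.00012,"z": 0,"turn": 0},
    {"x": -0.0005,"y": 0.00012,"z": 0,"turn": 0}
  ]
}}

```text
time_s: 25.5
ee_pos: [0.6285, 0.0501, 0.0779]
orientation: [0.786, 0.618, 0.0, 0.001]
wrist_force: [-0.1, -0.4, 0.3]
gripper_width: 0.0006
```

{"api": "carry_out", "payload": {
  "series": [
    {"x": -0.0005,"y": 0.00012,"z": 0,"turn": 0},
    {"x": -0.0005,"y": 0.00012,"z": 0,"turn": 0},
    {"x": -0.0005,"y": 0.00012,"z": 0,"turn": 0},
    {"x": -0.0005,"y": 0.00012,"z": 0,"turn": 0},
    {"x": -0.0005,"y": 0.00012,"z": 0,"turn": 0}
  ]
}}

```text
time_s: 26.12
ee_pos: [0.6253, 0.0513, 0.0776]
orientation: [0.786, 0.618, -0.0, 0.0]
wrist_force: [-0.7, 0.1, 0.4]
gripper_width: 0.0006
```

{"api": "carry_out", "payload": {
  "series": [
    {"x": -0.006,"y": 0.0015,"z": 0,"turn": 0},
    {"x": -0.005,"y": 0.001,"z": 0.02,"turn": 0},
    {"x": 0,"y": 0,"z": 0.05,"turn": 0},
    {"x": -0.02,"y": 0.02,"z": 0.05,"turn": 0},
    {"x": -0.04,"y": 0.03,"z": 0.03,"turn": 0}
  ]
}}

```text
time_s: 26.75
ee_pos: [0.5555, 0.1036, 0.2317]
orientation: [0.787, 0.617, 0.003, 0.001]
wrist_force: [0.3, 1.4, 0.8]
gripper_width: 0.0004
```

{"api": "carry_out", "payload": {
  "series": [
    {"x": -0.04,"y": 0.045,"z": 0,"turn": 0},
    {"x": -0.04,"y": 0.045,"z": 0,"turn": 0},
    {"x": -0.03,"y": 0.045,"z": 0,"turn": 0},
    {"x": 0,"y": 0.05,"z": 0,"turn": 0},
    {"x": 0,"y": 0,"z": 0,"turn": 0}
  ]
}}

```text
time_s: 27.38
ee_pos: [0.443, 0.2932, 0.2291]
orientation: [0.784, 0.621, 0.001, -0.001]
wrist_force: [-0.1, 0.0, 1.3]
gripper_width: 0.0006
```

```bash
python3 - <<'E'
from h import *
s=state();print(s["time_s"],s["ee_pos"],s["wrist_force"])
t=camera("top");d=camera("side")
O=np.array([.566,.012]);a=np.radians(-13.6);E=np.array([[np.cos(a),np.sin(a)],[-np.sin(a),np.cos(a)]])
for c in('red','white','yellow'):
    r=lid(cam("top"),t,c,roi=(280,120,420,260));print(c,r,E@(np.array(r[0][0])/1000-O))
A=cv2.resize(t[110:290,215:455,::-1],(400,300));B=cv2.resize(d[100:340,240:440,::-1],(360,432))
o=np.zeros((432,760,3),np.uint8);o[:300,:400]=A;o[:,400:]=B
cv2.imwrite("pics/end.png",o)
E
```

```text
27.375 [0.44298795 0.29317648 0.22913367] [-0.05436618  0.00465203  1.34867306]
red (((649.7514038085938, 43.84654998779297), (87.443115234375, 86.89411926269531), 76.45911407470703), (299, 144, 46, 45)) [0.07391463 0.05064709]
white (((598.946044921875, -63.34408187866211), (84.40513610839844, 84.25444793701172), 76.39105224609375), (346, 167, 44, 44)) [ 0.04973884 -0.06548451]
yellow (((505.8316345214844, -24.190410614013672), (88.86722564697266, 88.36466217041016), 76.49237060546875), (328, 206, 46, 46)) [-0.04997142 -0.04932378]
```

View pics/end.png

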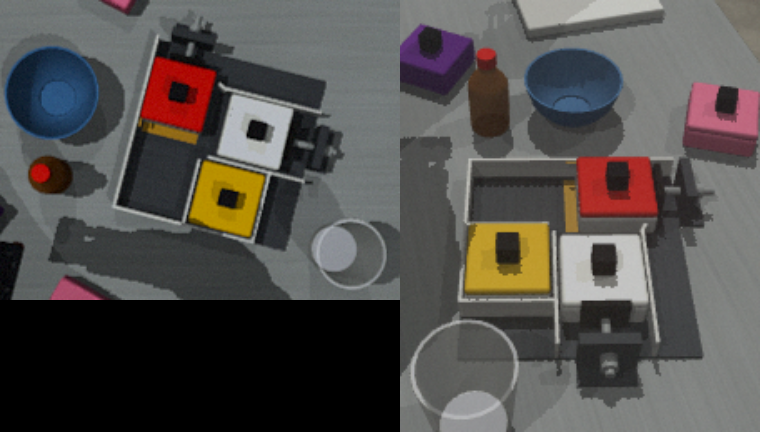

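Both boxes rest against their pads: red is 24 mm beyond its serving-bay point and white is 15 mm beyond its side-bay point. The yellow box, jug, bowl and bottle are unmoved, so I'm handing in.

```bash
python3 -c "
from station import *
print(hand_in())"
```

```text
the job is handed in; nothing more can be done
None
```

The job is done and handed in, at about 27.5 s of the 62 s allowed. I pushed on the knobs with closed fingers and lifted nothing. The white box went from the serving bay to the side-bay stop first, then the red box went into the serving bay on its stop. Each press was held for over 0.5 s and eased off slowly.

| Box | Sliding force | Total while pressed | On the stop (force / travel) | Final centre (top camera) |
|---|---|---|---|---|
| White | about 6 N | about 16.3 N | about 10 N / 10–11 N | 15 mm beyond the side-bay point |
| Red | about 7 N | about 18.5 N | up to 11 N / about 9 N | 24 mm beyond the serving-bay point |

- **Last checks:** both boxes sit against their pads in the top and side views. The yellow box moved less than 1 mm, and the jug, bowl and bottle look undisturbed. The arm was well clear, with no side force and 1.3 N vertical on the wrist sensor.
- **Red stop force:** this is the less certain one. The finger pressed down on the box with up to about 17 N while pushing, which adds sliding friction, so the force reading gives only an upper limit. Going by how far the stop was pushed in, I put it at about 9 N.
- **Camera disagreement:** the first wrist and top views differed by about 5 mm in y, so I found both stops by feel.

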